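# Release the lipstick organizer's sliding cover

## Robot

A 6-joint arm with a two-finger parallel gripper is mounted at the origin on the work surface. World frame = base frame: x ahead of the robot, y to its left, z up, the work surface at z = 0. Lengths are in m, angles in rad, forces in N, time in s.
With the tool pointing down it reaches from about 0.35 to 0.975 m from the base axis. Payload 7.1 kg.
Tool frame: the origin (TCP) lies midway between the tips of the shut fingers; the grasp point (between the pads) lies 19 mm behind it; z points along the fingers, x is the direction in which the jaws open and shut, and the axes are right-handed (so a half turn about z gives the same grasp; the last joint's range is limited). The gripper opens to 88 mm and grips with 3 to 60 N. Pads are 20 mm wide; open, the fingers measure 115 mm over their backs; the gripper's body (75 mm by 178 mm) begins 61 mm behind the grasp point.
Start: joints at [-1.144, 0.423, 1.63, -0, 1.089, -0.019], TCP at [0.27, -0.564, 0.223] pointing down, gripper open.
Joint ranges: [-3, 3], [-0.9, 2.11], [0.09, 2.58], [-1.31, 4.45], [0.11, 2.69], [-2.54, 2.54]. Speed limits (rad/s): [2.39, 2.39, 3.01, 3.14, 3.14, 3.14].

## Interface

Orientations are given as a unit quaternion [w, x, y, z].
In Python, from station import move_pose, movel, movej, command_gripper, wait, inverse_kinematics, read_camera, camera_info, MotionError, job_done, get_time, get_joint_pos, get_qvel, get_effort, get_tcp_pos, get_ee_rot, get_ft_force, get_ft_torque, get_grip_width gives the robot as it stands. Calls block until the motion is done:
- move_pose(position, orientation): joint-space move of the TCP to a pose.
- movel(position, frame=None, v=0.15, until_force=None): straight line of the TCP; frame=None keeps the orientation; v is the mean speed in m/s. With until_force (N) it stops when the force on the tool has changed by that much, and returns True; else False.
- movej(angles): joint-space move.
- command_gripper(opening): opening from 0.0 (shut) to 1.0 (fully open); the grip force is fixed at half the most; returns when the fingers have stopped.
- wait(seconds).
- inverse_kinematics(position, orientation): joint angles nearest the present ones, or None.
- read_camera(name): name is "side" or "top"; returns the picture (480x640x3 uint8, red, green, blue); there is no depth.
- camera_info(name): a dict with "intrinsics" (3x3 intrinsics, pixels), "T" (4x4, takes a point from camera to world coordinates). Camera axes: x right, y up, looking along -z (the intrinsics and any distortion apply to the point x, -y, -z); pixel columns grow to the right and rows downward; lengths in m; the calibration is good to about 2 mm. A picture is of the moment at which its call begins. camera_info takes no time and is no camera call.
A pose or a line that the arm cannot do raises MotionError and nothing moves.
- job_done(): hands the job in, once; it reports no verdict.
Readings, each from a call of its own:
- get_time(): time.
- get_joint_pos(): joint angles.
- get_qvel(): joint speeds.
- get_effort(): joint torques, N m.
- get_tcp_pos(): TCP position.
- get_ee_rot(): TCP orientation.
- get_ft_force(): force on the tool from outside, world axes, zero at the start.
- get_ft_torque(): the same for the moment, N m.
- get_grip_width(): opening from 0.0 (shut) to 1.0 (fully open).
Only numpy, scipy, OpenCV 4.12 (cv2) and the standard library are available. Lean on these libraries where they do the work, as an engineer would, in place of code of your own. Each camera call takes 0.05 s, during which the arm holds its last target. There are 200 camera calls.

## Task

Open the lipstick organizer: press its spring catch bar down with the fingertips and keep it held down while you push the clear cover along by its upright tab, so that the cover's latch block slides past the bar's tooth. Then let go, so that the bar springs fully back up behind the block and locks the cover open. Only press and push, lightly: do not force the cover, grip it or pick anything up, and leave the jar, compact and eyelash curler where they are.

Things in the scene. Friction and masses are not known exactly. Their poses are not given: they have to be found in the camera images.
- organizer: Acrylic lipstick organizer, 141 x 230 mm (its x, y), fixed to the table; origin on the table under the case. y = the way the cover opens; x points away from the catch bar; z up. -x side: a 14 mm high ledge carrying the bar; rest: a 46 mm high case, three lipstick tubes under the cover at the -y end. All offsets in this list are along the organizer's axes.
- bar_top (a point): Point on the steel catch bar's flat upper face, on the line along which to press and travel; moves with the bar. Face level, 34 mm above the table when up; reaches 22 mm to -x, 24 mm to +x, 75 mm to -y and +y of this point. The bar can be pressed anywhere on it.
- tooth (a point): Centre of the top of the bar's tooth, which stands 8 mm above the bar's face at its +y end, case-side edge; 13 mm (x) by 6 mm (y). 68 mm to +y and 19.5 mm to +x of bar_top. Moves with the bar.
- catch_bar (a joint): How far the bar is pressed down (m): 0 = up, 0.012 = bottom stop. It stays level. Spring: about 4 N to start, 7 N at the bottom. From 0.006 on the tooth is clear under the latch block; 0.008 to 0.010 is a good depth to hold. Let go, it springs up unless the latch block is over the tooth.
- ear_push (a point): Centre of the face to push: the -y face of the cover's upright white tab. Tab: 20 mm to -x and 27 mm to +x of this point, 6 mm thick, from 36 to 64 mm above the table, standing over the bar (2 mm above it when up), so a finger pressing the bar just on the tab's -y side can push the tab to +y while pressing. Slides with the cover.
- block (a point): Centre of the underside of the cover's white latch block, 36 mm above the table; 36 mm long (y), 11 mm wide; 52 mm to +y and 21.5 mm to +x of ear_push. Slides with the cover, in line with the tooth.
- cover (a joint): How far the clear cover has slid open along +y (m): 0 = shut, 0.082 = end stop; starts between 0 and 0.015. About 1.2 N of friction; stays where left. The latch block meets the raised tooth at 0.020; from 0.062 on it has passed it and the bar can spring up behind it. 0.066 to 0.078 is a good place to stop.
- jar: Closed frosted glass jar, 54 mm across, 48 mm high, standing loose beside the organizer; origin at the centre of its underside. Leave alone.
- compact: Closed round rose-gold compact, 72 mm across, 19 mm high, lying loose; origin at the centre of its underside. Leave alone.
- curler: Stainless eyelash curler lying flat, about 105 mm by 65 mm, 8 mm high, loose; origin near its middle on the table. Leave alone.

How it is judged:
By the outcome, as a careful person would: the job done as asked, in the order asked, and still so for the second after the job is handed in, with the robot touching nothing.
It also fails if it takes over 35 s, if anything falls off the work surface, if the arm or the gripper's body presses on something with over 40 N, if the wrist force passes 120 N, or if a joint passes its speed limit or range.

## Working session

There is one attempt and no reset: what is moved stays moved. The work goes in short steps, each a Python script; the robot and the scene stay as the last script left them, time stands still between calls to the robot, and variables do not carry over. Pictures are saved under pics/ and viewed, about 8 in all and at most 12, crops included, and the job is handed in when it is done.

```bash
mkdir -p pics
python3 - <<'E'
from station import *
import cv2,numpy as np
for n in("top","side"):
    im=read_camera(n); cv2.imwrite(f"pics/{n}0.png",im[:,:,::-1]); i=camera_info(n); print(n,i["intrinsics"],i["T"],[k for k in i])
print(get_time(),get_ee_rot(),get_grip_width())
E
```

```text
top [[572.66044127   0.         313.63676186]
 [  0.         572.66044127 239.87685322]
 [  0.           0.           1.        ]] [[-0.00262349  0.99861777 -0.05249441  0.60870392]
 [-0.99999554 -0.00254504  0.00156115  0.02613899]
 [ 0.00142539  0.05249828  0.99862     0.99232706]
 [ 0.          0.          0.          1.        ]] ['intrinsics', 'T']
side [[450.63243672   0.         319.99063616]
 [  0.         450.63243672 245.53058314]
 [  0.           0.           1.        ]] [[ 0.73468401  0.46602179 -0.4930143   0.34593186]
 [-0.67836996  0.51249183 -0.52646587 -0.33395653]
 [ 0.00732124  0.72123215  0.69265474  0.48529072]
 [ 0.          0.          0.          1.        ]] ['intrinsics', 'T']
0.1 [-3.72458538e-04  8.45939954e-01 -5.33277716e-01 -5.76819909e-04] 1.0001886115528493
```

View pics/top0.png

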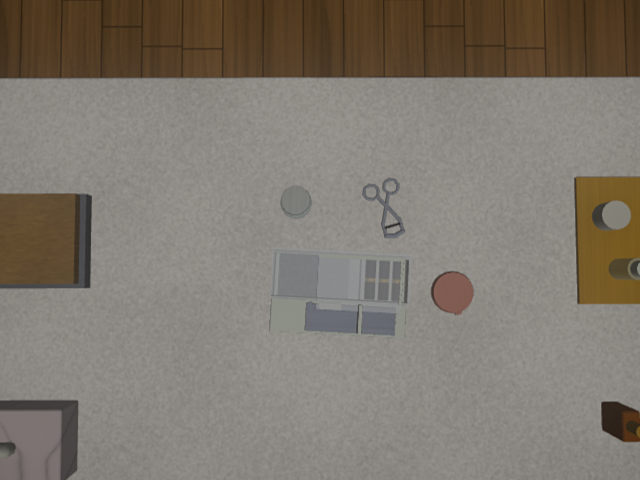

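View pics/side0.png

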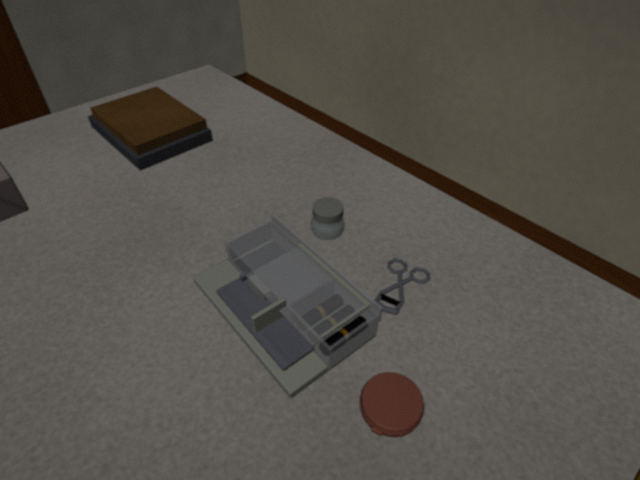

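The top view shows the organizer at about u 270–408, v 250–335. The bar is near (350,318) and the tab near (360,318). The cover opens to image left, which is world +y. I'll enlarge both views.

Run:
```python
import cv2,numpy as np
a=cv2.imread("pics/top0.png")[240:345,260:420]; b=cv2.imread("pics/side0.png")[210:395,185:390]
f=lambda a,s:cv2.convertScaleAbs(cv2.resize(a,None,fx=s,fy=s,interpolation=cv2.INTER_CUBIC),alpha=1.5)
cv2.imwrite("pics/ct.png",f(a,5)); cv2.imwrite("pics/cs.png",f(b,3))
```

```text
(no output)
```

View pics/ct.png

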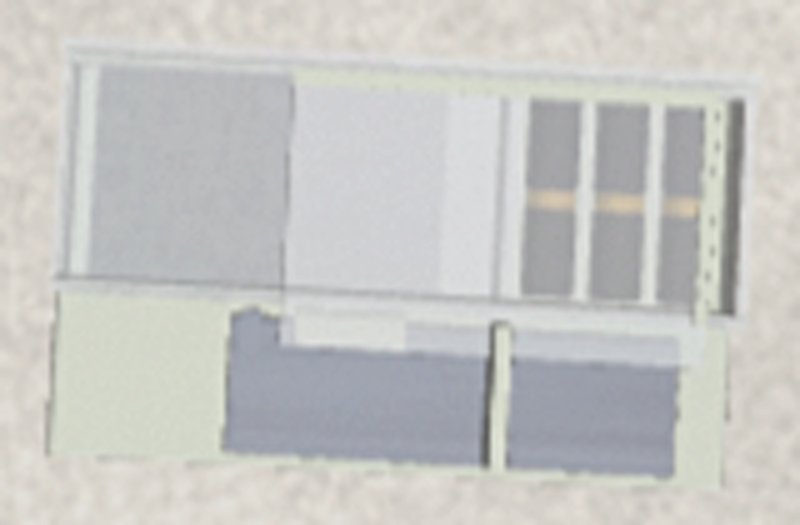

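View pics/cs.png

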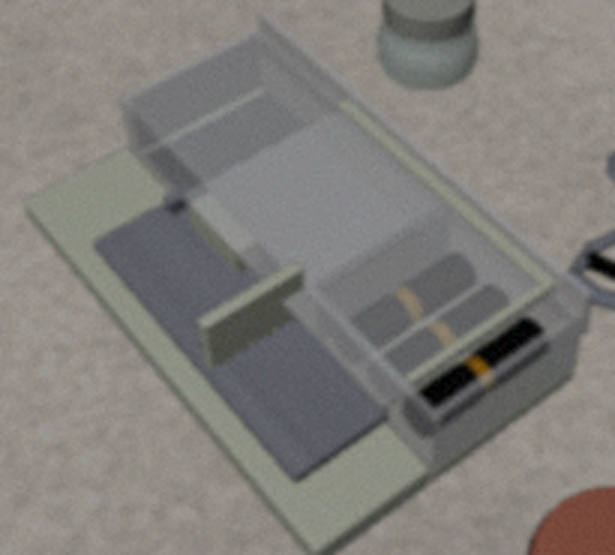

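```bash
cat > h.py <<'E'
from station import *
import numpy as np
def ray(n,u,v,z):
    i=camera_info(n);K=i["intrinsics"];T=i["T"]
    d=T[:3,:3]@np.array([(u-K[0,2])/K[0,0],-(v-K[1,2])/K[1,1],-1]);o=T[:3,3]
    return o+d*(z-o[2])/d[2]
ct=lambda u,v,z:ray("top",260+(u+.5)/5-.5,240+(v+.5)/5-.5,z)
cs=lambda u,v,z:ray("side",185+(u+.5)/3-.5,210+(v+.5)/3-.5,z)
E
python3 - <<'E'
from h import *
np.set_printoptions(precision=4,suppress=True)
print("top bar LB,RB,LT",ct(223,452,.034),ct(674,475,.034),ct(231,308,.034))
print("top tab",ct(511,325,.064),ct(504,470,.064))
print("top ledge",ct(48,455,.014),ct(722,487,.014))
print("side bar LB,RB,R",cs(94,243,.034),cs(297,478,.034),cs(388,410,.034))
print("side tab top -y edge",cs(206,331,.064),cs(303,276,.064),"bot",cs(213,365,.036))
print("side ledge",cs(26,208,.014),cs(318,552,.014))
E
```

```text
top bar LB,RB,LT [0.5091 0.0407 0.034 ] [ 0.5011 -0.1091  0.034 ] [0.5568 0.038  0.034 ]
top tab [ 0.5527 -0.0528  0.064 ] [ 0.5062 -0.0502  0.064 ]
top ledge [0.5062 0.1004 0.014 ] [ 0.4948 -0.1282  0.014 ]
side bar LB,RB,R [0.5089 0.0379 0.034 ] [ 0.501  -0.1107  0.034 ] [ 0.5462 -0.1116  0.034 ]
side tab top -y edge [ 0.5052 -0.053   0.064 ] [ 0.5498 -0.0573  0.064 ] bot [ 0.5078 -0.0497  0.036 ]
side ledge [0.5046 0.0937 0.014 ] [ 0.4939 -0.1302  0.014 ]
```

```bash
cat >> h.py <<'E'
a=np.arctan2(.0097,.1893); Y=np.array([np.sin(a),np.cos(a),0]); X=np.array([np.cos(a),-np.sin(a),0])
B=np.array([.527,-.0362,0])
P=lambda x,y,z:B+x*X+y*Y+np.array([0,0,z])
org=lambda p:np.array([(p-B)@X,(p-B)@Y,p[2]])
h=(-np.pi/2-a)/2; Q=np.array([0,np.cos(h),np.sin(h),0])
E
python3 - <<'E'
from h import *
import cv2
np.set_printoptions(precision=4,suppress=True)
command_gripper(0)
move_pose(P(-.004,-.046,.13),Q)
movel(P(-.004,-.046,.050),v=.12)
print(org(get_tcp_pos()),get_ft_force(),get_time())
a=read_camera("top")[240:345,260:420];b=read_camera("side")[150:395,185:390]
f=lambda a,s:cv2.convertScaleAbs(cv2.resize(a,None,fx=s,fy=s,interpolation=cv2.INTER_CUBIC),alpha=1.5)
b=f(b,2.4);a=f(a,1.9);c=np.zeros((600,800,3),np.uint8);c[:b.shape[0],:b.shape[1]]=b;c[:a.shape[0],496:496+a.shape[1]]=a
cv2.imwrite("pics/p1.png",c[:,:,::-1])
E
```

```text
[-0.0036 -0.0462  0.0504] [0.3175 0.2429 0.5068] 4.25
```

View pics/p1.png

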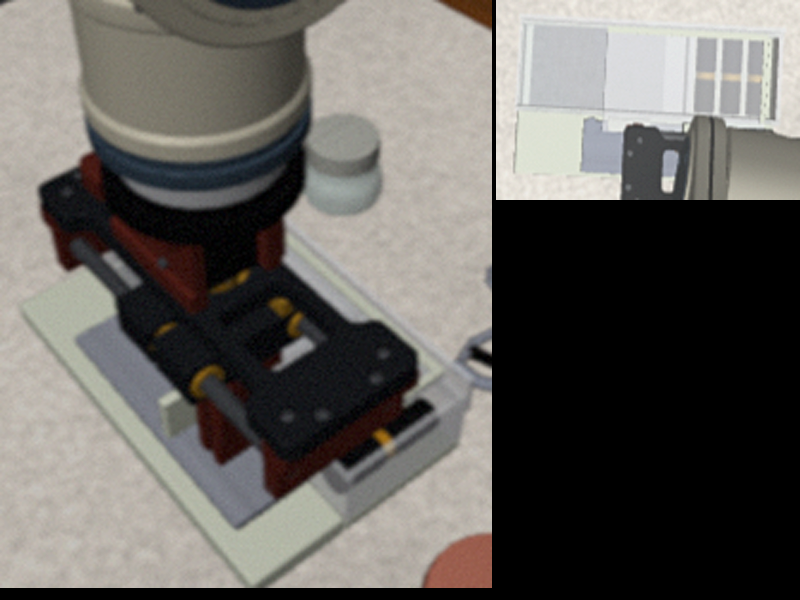

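The shut fingers are over the bar on the tab's −y side, and the body is well clear above the case. Next I descend to touch, press 9 mm, then approach the tab.

Run:
```python
from h import *
np.set_printoptions(precision=4,suppress=True)
s=lambda m:print(m,org(get_tcp_pos()),get_ft_force(),round(get_time(),2))
s("0")
print(movel(P(-.004,-.046,.028),v=.02,until_force=2.5)); s("touch")
z=get_tcp_pos()[2]
for t in(.030,.0265,.025):
    movel(P(-.004,-.046,t),v=.02); s(t)
print(movel(P(-.004,-.026,.025),v=.015)); s("y")
```

```text
0 [-0.0033 -0.0461  0.0508] [ 0.2496 -0.1348 -1.188 ] 4.35
True
touch [-0.0042 -0.046   0.033 ] [ 1.2492 -0.0342  4.1725] 5.15
0.03 [-0.0041 -0.046   0.0299] [-1.0475 -0.2098  5.14  ] 5.46
0.0265 [-0.0041 -0.046   0.0265] [-1.0796 -0.2119  6.5073] 5.78
0.025 [-0.0041 -0.046   0.0251] [-2.2843 -1.2146  6.6401] 6.03
False
y [-0.0032 -0.0268  0.0254] [ 0.4664 -5.608   5.6999] 7.52
```

Run:
```python
from h import *
import cv2
np.set_printoptions(precision=4,suppress=True)
s=lambda m:print(m,org(get_tcp_pos()),get_ft_force(),round(get_time(),2))
for y in(-.015,0,.015,.03):
    print(movel(P(-.004,y,.025),v=.03,until_force=8)); s(y)
b=read_camera("side")[190:370,170:400]; a=read_camera("top")[240:345,260:420]
f=lambda a,s:cv2.convertScaleAbs(cv2.resize(a,None,fx=s,fy=s,interpolation=cv2.INTER_CUBIC),alpha=1.7)
cv2.imwrite("pics/p2.png",f(b,3.3)[:,:,::-1])
```

```text
False
-0.015 [-0.0032 -0.0154  0.0254] [-0.1955 -3.5188  5.7349] 8.03
False
0 [-0.0031 -0.0004  0.0254] [ 0.9366 -3.0593  5.8884] 8.68
False
0.015 [-0.0031  0.0146  0.0254] [ 0.3532 -2.9667  5.6117] 9.33
False
0.03 [-0.003   0.0296  0.0255] [ 0.8071 -4.083   5.5197] 9.98
```

View pics/p2.png

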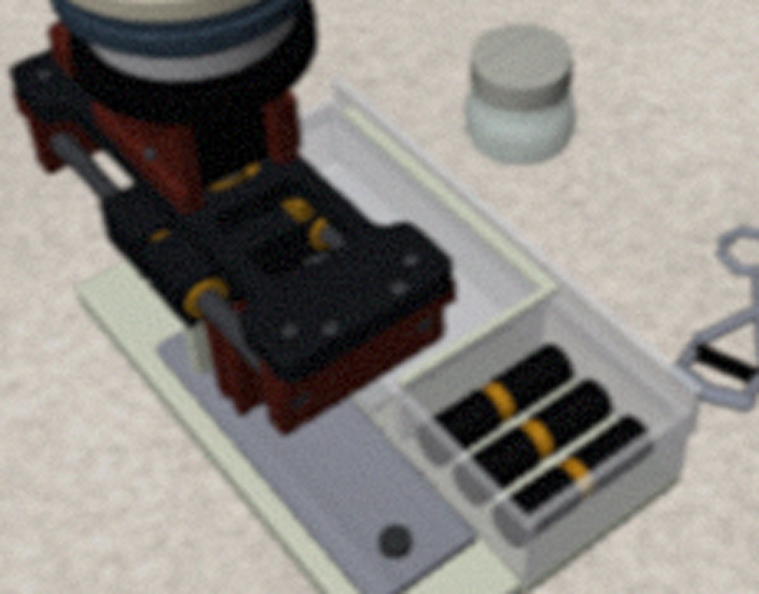

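Run:
```python
from h import *
p2=lambda u,v,z:ray("side",170+(u+.5)/3.3-.5,190+(v+.5)/3.3-.5,z)
for z in(.046,.052): print(org(p2(552,290,z)),org(cs(552,282,z)),"left",org(p2(398,386,z)),org(cs(408,380,z)))
print("tab",org(p2(190,330,.064)),org(p2(210,373,.034)))
print(get_time())
```

```text
[ 0.1079998  -0.01779361  0.046     ] [ 0.10963663 -0.07561142  0.046     ] left [ 0.03168495 -0.01747552  0.046     ] [ 0.0326095  -0.07486585  0.046     ]
[ 0.10426296 -0.02173869  0.052     ] [ 0.10587743 -0.07876679  0.052     ] left [ 0.02899044 -0.02142494  0.052     ] [ 0.02990237 -0.07803141  0.052     ]
tab [-0.02003059  0.0405684   0.064     ] [-0.01514365  0.04162233  0.034     ]
10.0833
```

The cover moved about 57 mm from roughly 9 mm, which puts it at about 0.067. I'll push 5 mm more, back off slightly with the bar still held, then lift.

Run:
```python
from h import *
import cv2
np.set_printoptions(precision=4,suppress=True)
s=lambda m:print(m,org(get_tcp_pos()),get_ft_force(),round(get_time(),2))
print(movel(P(-.004,.0355,.025),v=.02,until_force=8)); s("end")
movel(P(-.004,.031,.025),v=.03); s("back")
movel(P(-.004,.031,.040),v=.05); s("up")
movel(P(-.004,.031,.15),v=.12)
movel(P(-.15,-.15,.20),v=.2); s("away")
b=read_camera("side")[190:370,170:400]; a=read_camera("top")[240:345,260:420]
f=lambda a,s:cv2.convertScaleAbs(cv2.resize(a,None,fx=s,fy=s,interpolation=cv2.INTER_CUBIC),alpha=1.7)
cv2.imwrite("pics/p3.png",f(b,3.3)[:,:,::-1]);cv2.imwrite("pics/p4.png",f(a,5)[:,:,::-1])
```

```text
False
end [-0.0031  0.0351  0.0254] [ 0.2654 -3.5904  5.1148] 10.51
back [-0.0032  0.0311  0.0254] [0.5396 1.1528 5.3333] 10.81
up [-0.0045  0.031   0.04  ] [-0.0062 -0.2909  0.1221] 11.26
away [-0.1498 -0.1497  0.1998] [-0.362  -0.0793 -0.1598] 13.67
```

View pics/p3.png

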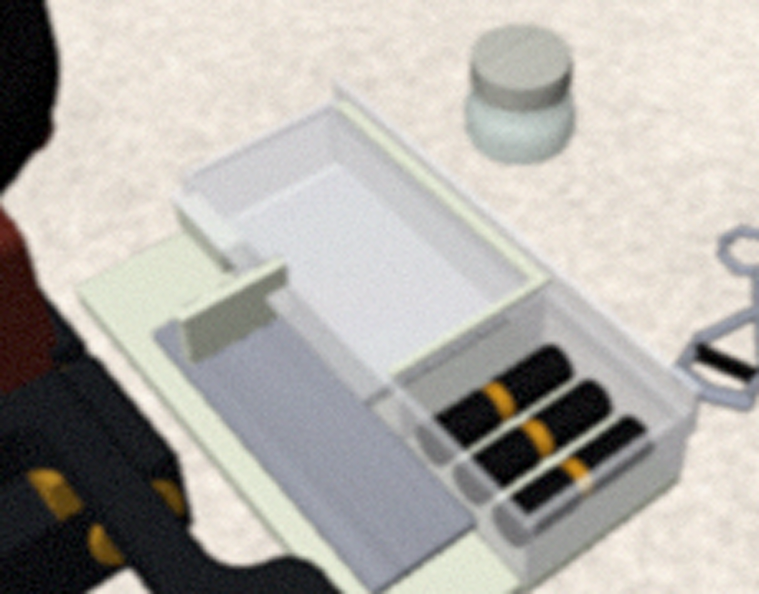

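View pics/p4.png

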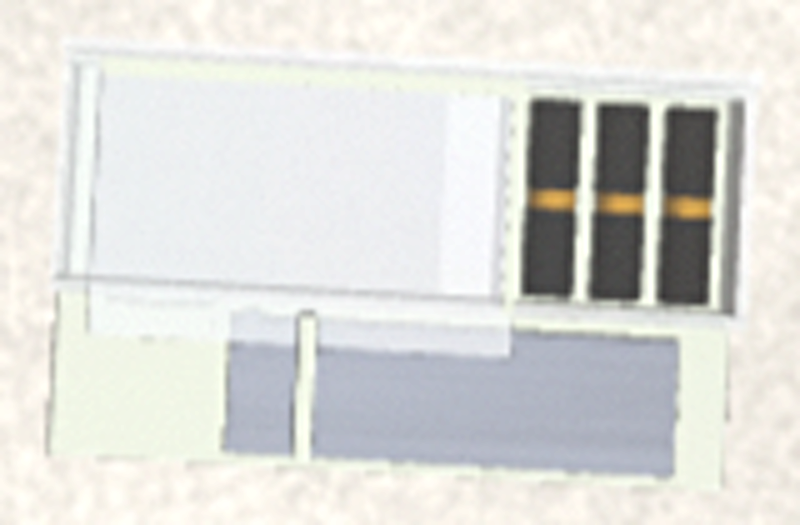

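Both views show the cover open with its latch block past the tooth, and the neighbours undisturbed. One numeric check remains: whether the bar is fully up compared with the first picture.

Run:
```python
from h import *
import cv2
g=lambda i:cv2.GaussianBlur(cv2.cvtColor(i,cv2.COLOR_BGR2GRAY).astype(np.float32),(0,0),.7)
new=read_camera("side")[:,:,::-1].copy(); cv2.imwrite("pics/side5.png",new)
a=g(cv2.imread("pics/side0.png"));b=g(new)
i=camera_info("side");K=i["intrinsics"];T=i["T"]
def px(p):
    c=T[:3,:3].T@(p-T[:3,3]);return np.array([K[0,2]+K[0,0]*c[0]/-c[2],K[1,2]-K[1,1]*c[1]/-c[2]])
# bar's -y end edge at two points, front-left corner
for n,p in(("-y edge",P(-.005,-.075,.034)),("-y corner",P(-.020,-.075,.034)),("front edge",P(-.022,-.05,.034)),("ledge corner(ref)",B+(-.028)*X-.094*Y+[0,0,.014])):
    u,v=px(p).round().astype(int);down=px(p-[0,0,.009])-px(p)
    A=a[v-7:v+8,u-7:u+8];S=b[v-15:v+16,u-15:u+16]
    r=cv2.matchTemplate(S,A,cv2.TM_CCOEFF_NORMED);_,m,_,l=cv2.minMaxLoc(r)
    print(n,(u,v),"shift",np.array(l)-8,round(m,3),"noshift",round(float(r[8,8]),3),"9mm would be",down.round(1))
# colour change at 'ear' and time
print(abs(a-b)[330:360,285:315].mean(),get_time())
```

```text
-y edge (np.int64(295), np.int64(360)) shift [0 0] 0.999 noshift 0.999 9mm would be [0.2 4.2]
-y corner (np.int64(285), np.int64(367)) shift [0 0] 0.983 noshift 0.983 9mm would be [0.4 4.2]
front edge (np.int64(271), np.int64(354)) shift [-6 -7] 0.999 noshift 0.711 9mm would be [0.5 4.3]
ledge corner(ref) (np.int64(290), np.int64(393)) shift [ 8 -6] 0.379 noshift 0.14 9mm would be [0.3 3.9]
25.406725 13.8167
```

```bash
python3 -c "
from station import *
job_done(); print(get_time())"
```

```text
the job is handed in; nothing more can be done
the job is handed in; nothing more can be done
```

The lipstick organizer is open and locked, and I've handed the job in at about 14 s of robot time. I pressed the bar about 9 mm down with the shut fingertips and held it there while pushing the tab towards +y. I then backed off 4 mm with the bar still held, lifted straight up and moved clear.

**What the last checks showed:**
- **Cover:** image measurements put it at about 0.072–0.073, past the tooth and inside the 0.066–0.078 range.
- **Bar:** its −y end edge lines up with the first picture with no shift (match 0.999; 9 mm down would show as about 4 px). I take that as fully up. The −y corner also showed no shift (0.983).
- **Forces:** about 6.6 N pressing at most and 3–6 N pushing; near zero once lifted clear.
- **Other items:** the jar and the part of the curler in view looked unmoved. I did not look at the compact again.

**Checks that failed or disagreed:** two other image-match points were no use. The front edge gave a false shift (−6, −7 px) and the ledge corner a poor match (0.38). I put this down to the gripper being in view there and did not rely on either. I did not recheck after that last picture.

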